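Nest the upside-down pot lids for the drawer

ROBOT

A 7-joint arm with a two-finger parallel gripper is mounted at the origin on a cart in front of the work surface, level with it; the furniture and walls round the work are solid. World frame = base frame: x ahead of the robot, y to its left, z up, the work surface at z = 0. Lengths are in m, angles in rad, forces in N, time in s.
With the tool pointing down it reaches from about 0.425 to 0.875 m from the base axis. Payload 4.7 kg.
Tool frame: the origin (TCP) lies between the finger pads; the fingertips stand 14 mm ahead of it and the grasp point (between the pads) lies 5 mm behind it; z points along the fingers, y is the line along which they close (so a half turn about z gives the same grasp; the last joint's range is limited). The gripper opens to 87 mm and grips with 3 to 60 N. Pads are 19 mm wide; open, the fingers measure 117 mm over their backs; the gripper's body (75 mm by 190 mm) begins 51 mm behind the grasp point.
Start: joints at [-1.231, 0.321, -0.07, 1.45, 0.023, 1.371, -0.057], TCP at [0.208, 0.616, 0.237] pointing down, gripper open.
Joint ranges: [-2.86, 2.86], [-0.3, 2.09], [-1.38, 1.24], [0.06, 2.45], [-1.56, 4.7], [0.09, 2.05], [-2.69, 2.69]. Speed limits (rad/s): [2.57, 2.57, 3.14, 3.14, 3.14, 3.14, 3.14].

INTERFACE

Orientations are given as a rotation vector (axis times angle).
In Python, from bench import get_state, get_image, camera_params, close_job gives the robot as it stands. The module is installed in compiled form; this text tells all that it offers.
- The arm moves only by the tool arm_command, never from a script. Its argument "motion" is a list of rows, each a list of 5 numbers: the finger opening in mm, from 0 to 87, then the shift along the tool's x, y, z in mm, then the turn about the tool's z in degrees. In form: [[gripper, x, y, z, spin], ...]. A call has 1 to 5 rows; each row is the pose to reach, as a shift and turn from the pose commanded when the call began, along the tool's axes at that moment; what a row does not reach only later rows make up. A row lasts 1/12 s, in which the tool goes at most 41.7 mm and 7.16 degrees, less where a joint would pass 70% of its speed; a pose out of reach is approached as far as the arm can. A call with a gripper value outside its range is refused whole. The fingers move at their own pace and stop on an object; "newtons" is the grip in N (left out, the last holds). Time passes only in rows, so rows that repeat a pose let the fingers close. It gives the time, the measured TCP pose, the force, the opening and the grip force at its end, in the units of the state.
- get_state(): the state, without advancing time (a new reading comes with each control period).
- get_image(name): name is "scene" or "top" or "wrist"; returns (picture, depth): 400x640x3 uint8, red, green, blue; 400x640 float32, m along the optical axis (not along the pixel's ray), 0 where there is no reading.
- camera_params(name): a dict with "intrinsics" (3x3 intrinsics, pixels), "extrinsics" (4x4, takes a point from camera to world coordinates). Camera axes: x right, y down, z forward; pixel columns grow to the right and rows downward; lengths in m; the calibration is good to about 2 mm. A picture is of the moment at which its call begins: read the wrist's pose just before it. camera_params takes no time and is no camera call; for the wrist camera it gives the pose at the moment of the call.
- close_job(): hands the job in; it is judged then, once.
The state is a dict: "time": time; "joint_positions": joint angles; "qd": joint speeds; "joint_torque": joint torques, N m; "position": TCP position; "tool_rot": TCP orientation; "ft_force": force on the tool from outside, world axes, zero at the start; "torque": the same for the moment, N m; "grip_width": opening from 0.0 (shut) to 1.0 (fully open); "grip_force": force on a finger pad.
Only numpy, scipy, OpenCV 4.12 (cv2) and the standard library are available. Lean on these libraries where they do the work, as an engineer would, in place of code of your own. Each camera call takes 0.05 s, during which the arm holds its last target. There are 200 camera calls.

TASK

Gather the three steel pot lids, which lie upside down on the counter, into one nested stack: keeping them upside down, set the medium lid centred in the hollow of the large one, and the small lid centred in the hollow of the medium one. Build the stack where the large lid stands, and leave every lid sitting level with its knob on the floor of the lid below.

Things in the scene. Friction and masses are not known exactly. Their poses are not given: they have to be found in the camera images.
- large_lid_centre (a point): largest of three domed steel lids, upside down (rim up) on its black disc knob (64 wide, 16 high); rim diameter 170, height 60 (all mm); rim an upright band 9 thick, 14 tall, pinched from above; flat floor of the hollow 80 wide, 20 above the knob's underside; 300 g; stays put. Point: on the axis, half-way up, 30 below the rim's edge; z up out of the hollow
- medium_lid_centre (a point): middle-sized of three domed steel lids, upside down (rim up) on its black disc knob (54 wide, 16 high); rim diameter 130, height 60 (all mm); rim an upright band 9 thick, 14 tall, pinched from above; flat floor of the hollow 70 wide, 20 above the knob's underside; 130 g; seated, it sits 20 higher than the large lid. Point: on the axis, half-way up, 30 below the rim's edge; z up out of the hollow
- small_lid_centre (a point): smallest of three domed steel lids, upside down (rim up) on its black disc knob (44 wide, 16 high); rim diameter 90, height 60 (all mm); rim an upright band 9 thick, 14 tall, pinched from above; flat floor of the hollow 48 wide, 20 above the knob's underside; 80 g; seated, it sits 20 higher than the medium lid. Point: on the axis, half-way up, 30 below the rim's edge; z up out of the hollow

How it is judged:
At the end, for the whole second after the job is handed in: All three lids upside down, level within 10 degrees, at rest; medium within 18 mm of the large lid's axis and its centre 20 mm (+-7) above that lid's centre; small likewise in medium; large on the counter within 60 mm of its start (horizontal distance between medium_lid_centre and large_lid_centre below 0.018 m and z of medium_lid_centre in the frame of large_lid_centre between 0.013 and 0.027 m and angle between each of medium_lid_centre, small_lid_centre, large_lid_centre's own z axis and vertical below 0.175 rad and horizontal distance between small_lid_centre and medium_lid_centre below 0.018 m and z of small_lid_centre in the frame of medium_lid_centre between 0.013 and 0.027 m and height (world z) of large_lid_centre between 0.022 and 0.038 m and distance of large_lid_centre from where it was at the start of the episode below 0.06 m and linear speed of each of large_lid, medium_lid, small_lid below 0.02 m/s); the robot touches nothing.
It also fails if it takes over 72 s, if anything falls off the work surface, if the arm or the gripper's body presses on something with over 40 N, if the wrist force passes 120 N, or if a joint passes its speed limit or range.

## Working session

There is one attempt and no reset: what is moved stays moved. The work goes in short steps, Python scripts to look and compute and a tool call to move; the robot and the scene stay as the last step left them, time stands still between calls to the robot, and variables do not carry over. Pictures are saved under pics/ and viewed, at most 10 in all, crops included, and the job is handed in when it is done.

Besides the shell and the picture viewer there is one more tool, called after "Request:" by a JSON object that holds its "method" and its "body", one argument or row to a line. arm_command: Moves the arm, as the interface text tells. Its arguments: {"type":"object","properties":{"motion":{"type":"array"},"newtons":{"type":"number"}},"required":["motion"]}

```bash
mkdir -p pics; cat > h.py <<'E'
import numpy as np,cv2
from bench import *
from scipy.spatial.transform import Rotation as R
def cast(cp,uv,z):
    K,T=cp["intrinsics"],cp["extrinsics"]
    d=T[:3,:3]@np.linalg.solve(K,[uv[0],uv[1],1.]);o=T[:3,3]
    return o+d*(z-o[2])/d[2]
def cloud(cp,dep):
    K,T=cp["intrinsics"],cp["extrinsics"]
    v,u=np.indices(dep.shape)
    p=np.stack([(u-K[0,2])/K[0,0]*dep,(v-K[1,2])/K[1,1]*dep,dep],-1)
    return p@T[:3,:3].T+T[:3,3]
def tool(v):  # world offset -> tool axes mm
    return R.from_rotvec(get_state()["tool_rot"]).inv().apply(v)*1000
E
python3 - <<'E'
from h import *
s=get_state();print({k:np.round(v,3) for k,v in s.items()})
im,d=get_image("top");im2,d2=get_image("scene")
cv2.imwrite("pics/top.png",im[:,:,::-1]);cv2.imwrite("pics/scene.png",im2[:,:,::-1])
cp=camera_params("top");np.savez("top.npz",im=im,d=d)
print(np.round(cp["extrinsics"],3),cp["intrinsics"])
P=cloud(cp,d)
m=((P[...,2]>.05)&(P[...,2]<.07)&(d>0)).astype(np.uint8)
n,l,st,c=cv2.connectedComponentsWithStats(m)
for i in range(1,n):
    if st[i,4]>60:
        (x,y),r=cv2.minEnclosingCircle(np.argwhere(l==i)[:,::-1].astype(np.float32))
        print(st[i],x,y,r,cast(cp,(x,y),.06).round(3),r*(cp["extrinsics"][2,3]-.06)/cp["intrinsics"][0,0])
E
```

```text
{'time': np.float64(0.0), 'joint_positions': array([-1.231,  0.322, -0.07 ,  1.452,  0.023,  1.371, -0.057]), 'qd': array([ 0.   , -0.002, -0.002,  0.002, -0.001, -0.001, -0.   ]), 'joint_torque': array([-0.0000e+00, -4.9129e+01, -4.0400e-01, -3.1253e+01, -6.4000e-02,
        4.4000e-02,  0.0000e+00]), 'position': array([0.208, 0.615, 0.235]), 'tool_rot': array([-5.09e-01, -3.10e+00,  3.00e-03]), 'ft_force': array([ 0.242, -0.371,  0.337]), 'torque': array([-0.001,  0.035,  0.039]), 'grip_force': np.float64(0.0), 'grip_width': np.float64(0.998)}
[[-0.01  -0.992  0.129  0.382]
 [-1.     0.008 -0.016  0.021]
 [ 0.015 -0.129 -0.992  1.148]
 [ 0.     0.     0.     1.   ]] [[458.28552664   0.         313.81780299]
 [  0.         458.28552664 196.36150258]
 [  0.           0.           1.        ]]
[350  88  41  14 356] 370.0 90.0 20.099849700927734 [ 0.787 -0.139  0.06 ] 0.04770258800425877
[ 50  90  66  25 439] 82.5 99.0 33.723236083984375 [0.767 0.565 0.06 ] 0.08003470976255155
[209 103  20  16  98] 218.5 109.83333587646484 9.501562118530273 [0.738 0.234 0.06 ] 0.022549875241912952
[   
[... 416 characters left out ...]
06 ] 0.03099176002209671
[107 127  29  31 187] 122.43478393554688 142.56521606445312 16.41681480407715 [0.658 0.464 0.06 ] 0.038961711883097425
[415 167  38  37 444] 433.8243103027344 185.0 18.85097885131836 [ 0.548 -0.287  0.06 ] 0.04473866675629566
[164 173  72  71 909] 199.8950653076172 208.80247497558594 36.23612976074219 [0.495 0.274 0.06 ] 0.08599851215632526
[290 175  54  54 635] 316.7773132324219 201.73684692382812 27.036901473999023 [ 0.51  -0.004  0.06 ] 0.06416616000200155
[  0 220  34  31 329] 15.516786575317383 232.11151123046875 18.52071762084961 [0.444 0.704 0.06 ] 0.04395486410875133
[299 395  35   5  93] 316.0 397.5 17.007450103759766 [0.063 0.003 0.06 ] 0.040363455318036215
```

View pics/top.png

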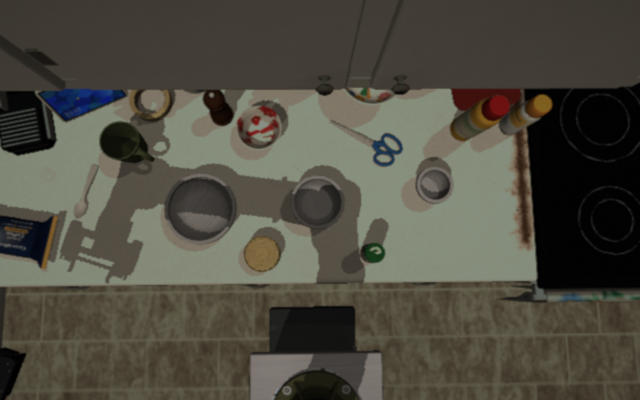

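View pics/scene.png

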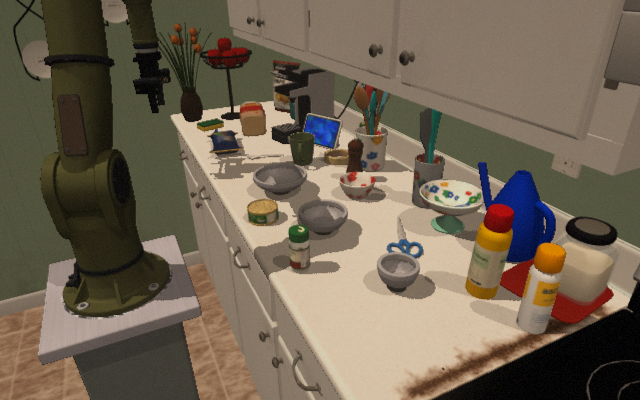

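Top view: the lids are at px (200,209) large, (317,202) medium and (434,185) small, and their sizes match the measured circles. The scene view shows a low can and a shaker nearby, with no tall obstacles on the path. I'll pinch each rim on its +tool-y side, which needs no spin.

Request:
{"method": "arm_command", "body": {
  "motion": [
    [30, -24, -21, 0, 0],
    [30, -48, -43, 0, 0],
    [30, -73, -64, 0, 0],
    [30, -97, -86, 0, 0],
    [30, -121, -107, 0, 0]
  ],
  "newtons": 40
}}

```text
time: 0.52
position: [0.2889, 0.4739, 0.236]
tool_rot: [-0.509, -3.1, 0.001]
ft_force: [0.7, -0.2, 0.7]
grip_width: 0.708
grip_force: 0.0
```

Request:
{"method": "arm_command", "body": {
  "motion": [
    [30, -24, -21, 0, 0],
    [30, -48, -43, 0, 0],
    [30, -73, -64, 0, 0],
    [30, -97, -86, 0, 0],
    [30, -121, -107, 0, 0]
  ]
}}

```text
time: 0.93
position: [0.3693, 0.3338, 0.2363]
tool_rot: [-0.51, -3.1, 0.001]
ft_force: [-0.0, -0.2, 0.2]
grip_width: 0.375
grip_force: 0.0
```

Request:
{"method": "arm_command", "body": {
  "motion": [
    [30, -24, -21, 0, 0],
    [30, -48, -43, 0, 0],
    [30, -73, -64, 0, 0],
    [30, -97, -86, 0, 0],
    [30, -121, -107, 0, 0]
  ]
}}

```text
time: 1.35
position: [0.4495, 0.1937, 0.2363]
tool_rot: [-0.51, -3.1, 0.0]
ft_force: [1.1, 0.4, -0.3]
grip_width: 0.346
grip_force: 0.0
```

Request:
{"method": "arm_command", "body": {
  "motion": [
    [30, -24, -21, 0, 0],
    [30, -48, -43, 0, 0],
    [30, -73, -64, 0, 0],
    [30, -121, -108, 0, 0],
    [30, -121, -108, 0, 0]
  ]
}}

```text
time: 1.77
position: [0.5305, 0.0497, 0.2365]
tool_rot: [0.515, 3.098, -0.003]
ft_force: [-1.1, -1.1, -0.3]
grip_width: 0.345
grip_force: 0.0
```

```bash
cat >> h.py <<'E'
from scipy.optimize import least_squares
def rim(name,c0,r,z=.06,dz=.006,png=None):
    """centre of a lid's rim ring (outer radius r) near c0 from the depth cloud"""
    cp=camera_params(name);im,d=get_image(name)
    if png: cv2.imwrite("pics/"+png,im[:,:,::-1])
    P=cloud(cp,d)[d>0];rr=np.hypot(*(P[:,:2]-c0[:2]).T)
    P=P[(abs(P[:,2]-z)<dz)&(abs(rr-r+.0045)<.016)]
    f=least_squares(lambda q:np.hypot(P[:,0]-q[0],P[:,1]-q[1])-(r-.0045),c0[:2],loss="soft_l1",f_scale=.003)
    a=np.arctan2(P[:,1]-f.x[1],P[:,0]-f.x[0])
    print(name,len(P),"centre",f.x.round(4),"z med",np.median(P[:,2]).round(4),"rms",np.sqrt(np.mean(f.fun**2)).round(4),"arc",np.histogram(a,8,(-np.pi,np.pi))[0])
    return f.x
def todo(c,r,z):
    """tool shift mm so the TCP stands over the +tool-y rim point at height z"""
    s=get_state();y=R.from_rotvec(s["tool_rot"]).as_matrix()[:,1]
    t=np.array([*c[:2],0])+y*[1,1,0]*(r-.0045);t[2]=z
    print("shift",tool(t-s["position"]).round(1),"y",y.round(3),"target",t.round(3))
E
python3 - <<'E'
from h import *
m=rim("wrist",(.510,-.004),.065,png="w1.png");todo(m,.065,.059)
rim("top",(.510,-.004),.065);rim("top",(.495,.274),.085);rim("top",(.548,-.287),.045)
E
```

```text
wrist 2820 centre [ 0.5092 -0.0051] z med 0.0593 rms 0.0027 arc [383 380 356 294 313 332 374 388]
shift [  5.4   5.8 177.6] y [ 0.329  0.944 -0.003] target [0.529 0.052 0.059]
top 137 centre [ 0.5106 -0.0041] z med 0.0608 rms 0.0026 arc [29 72 36  0  0  0  0  0]
top 853 centre [0.4969 0.2744] z med 0.0602 rms 0.0028 arc [106 110 101  99 111 116 106 104]
top 414 centre [ 0.5491 -0.2874] z med 0.0601 rms 0.0027 arc [48 54 54 57 48 48 54 51]
```

View pics/w1.png

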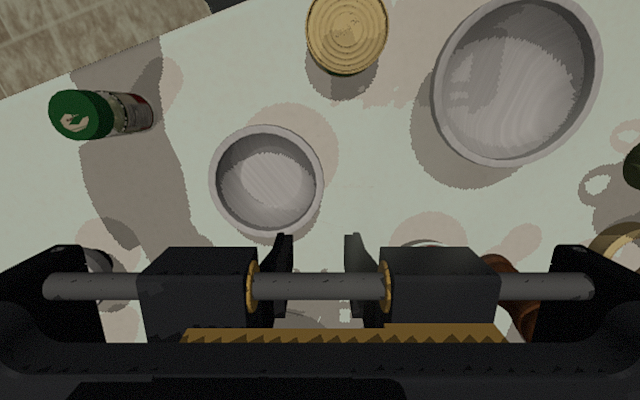

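Wrist view: the medium rim is centred at px (266,181), fully visible, and the large lid is at (518,80). Next I descend and grasp.

Request:
{"method": "arm_command", "body": {
  "motion": [
    [30, 3, 3, 20, 0],
    [30, 5, 6, 55, 0],
    [30, 5, 6, 90, 0],
    [30, 5, 6, 125, 0],
    [30, 5, 6, 140, 0]
  ]
}}

```text
time: 2.38
position: [0.5226, 0.0638, 0.0919]
tool_rot: [-0.503, -3.094, 0.003]
ft_force: [-1.2, 0.7, -0.8]
grip_width: 0.345
grip_force: 0.0
```

Request:
{"method": "arm_command", "body": {
  "motion": [
    [30, 0, 0, 10, 0],
    [30, 0, 0, 20, 0],
    [30, 0, 0, 30, 0],
    [30, 0, 0, 37, 0],
    [30, 0, 0, 37, 0]
  ]
}}

```text
time: 2.8
position: [0.526, 0.0618, 0.0587]
tool_rot: [-0.509, -3.099, 0.001]
ft_force: [-0.4, -0.4, 0.2]
grip_width: 0.347
grip_force: 0.0
```

Request:
{"method": "arm_command", "body": {
  "motion": [
    [0, 0, 0, 0, 0],
    [0, 0, 0, 0, 0],
    [0, 0, 0, 0, 0],
    [0, 0, 0, 0, 0],
    [0, 0, 0, 0, 0]
  ]
}}

```text
time: 3.22
position: [0.527, 0.0618, 0.0601]
tool_rot: [0.51, 3.099, 0.001]
ft_force: [0.1, -0.1, 0.5]
grip_width: 0.089
grip_force: 39.9
```

Request:
{"method": "arm_command", "body": {
  "motion": [
    [0, 0, 0, 0, 0],
    [0, 0, 0, -5, 0],
    [0, 0, 0, -15, 0],
    [0, 0, 0, -30, 0],
    [0, 0, 0, -50, 0]
  ]
}}

```text
time: 3.63
position: [0.5254, 0.0618, 0.1096]
tool_rot: [-0.509, -3.098, 0.001]
ft_force: [-0.1, 0.5, -1.0]
grip_width: 0.089
grip_force: 39.9
```

```bash
python3 - <<'E'
from h import *
s=get_state();print(s["position"].round(4),s["ft_force"].round(2))
y=R.from_rotvec(s["tool_rot"]).as_matrix()[:,1]
c=s["position"]-y*.0605
m=rim("wrist",c,.065,z=s["position"][2],dz=.012,png="w2.png")
rim("wrist",(.4969,.2744),.085)
print(tool(np.array([*m,s["position"][2]])-s["position"]))
# tilt: plane fit
cp=camera_params("wrist");im,d=get_image("wrist");P=cloud(cp,d)[d>0]
rr=np.hypot(*(P[:,:2]-m).T);P=P[(abs(rr-.0605)<.005)&(abs(P[:,2]-s["position"][2])<.015)]
A=np.c_[P[:,:2]-m,np.ones(len(P))];print("slope,z",np.linalg.lstsq(A,P[:,2],rcond=None)[0])
E
```

```text
[0.5254 0.0618 0.1096] [-0.05  0.54 -0.96]
wrist 9992 centre [0.5049 0.0073] z med 0.1087 rms 0.0035 arc [1911 1723 1195    0   38 1376 1813 1936]
wrist 5048 centre [0.4956 0.2724] z med 0.0593 rms 0.0027 arc [ 338 1875 1374 1181  280    0    0    0]
[  1.93890759 -58.11187389  -0.2463403 ]
slope,z [-0.02814495  0.02702475  0.1095074 ]
```

View pics/w2.png

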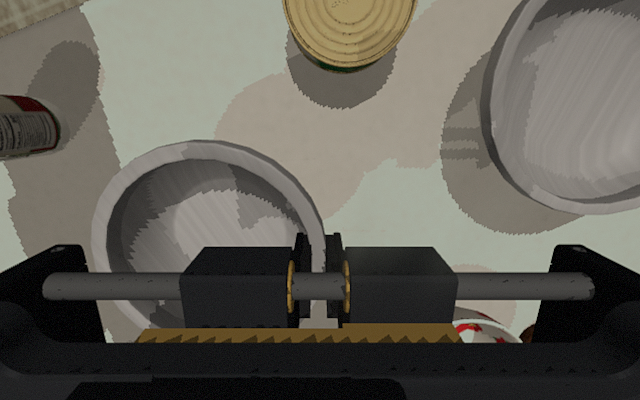

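Wrist view: the medium lid is held level, with the fingers on its rim at px (318,270), and the large lid is at right. Now I carry it over.

Request:
{"method": "arm_command", "body": {
  "motion": [
    [0, 0, 0, -20, 0],
    [0, 0, 0, -50, 0],
    [0, 0, 0, -75, 0],
    [0, 4, 10, -80, 0],
    [0, 12, 30, -80, 0]
  ]
}}

```text
time: 4.2
position: [0.5261, 0.0919, 0.1912]
tool_rot: [0.517, 3.095, 0.001]
ft_force: [0.2, 0.3, -2.4]
grip_width: 0.087
grip_force: 39.9
```

Request:
{"method": "arm_command", "body": {
  "motion": [
    [0, 11, 30, 0, 0],
    [0, 23, 60, 0, 0],
    [0, 34, 90, 0, 0],
    [0, 46, 120, 0, 0],
    [0, 57, 150, 0, 0]
  ]
}}

```text
time: 4.62
position: [0.5172, 0.2565, 0.1878]
tool_rot: [-0.508, -3.098, 0.001]
ft_force: [1.0, 0.4, -1.7]
grip_width: 0.084
grip_force: 39.9
```

Request:
{"method": "arm_command", "body": {
  "motion": [
    [0, 11, 30, 0, 0],
    [0, 20, 50, 0, 0],
    [0, 26, 65, 0, 0],
    [0, 26, 70, 0, 0],
    [0, 26, 70, 0, 0]
  ]
}}

```text
time: 5.03
position: [0.516, 0.3299, 0.1883]
tool_rot: [-0.506, -3.1, 0.002]
ft_force: [-0.8, 0.4, -0.1]
grip_width: 0.083
grip_force: 39.9
```

Request:
{"method": "arm_command", "body": {
  "motion": [
    [0, 0, 0, 0, 0],
    [0, 0, 0, 0, 0],
    [0, 0, 0, 0, 0]
  ]
}}

```text
time: 5.28
position: [0.5173, 0.3269, 0.1897]
tool_rot: [0.514, 3.099, -0.001]
ft_force: [0.5, 0.9, -1.3]
grip_width: 0.088
grip_force: 39.9
```

```bash
cat > chk.py <<'E'
from h import *
import sys
rh,rt,cx,cy=map(float,sys.argv[1:5]);s=get_state()
print(s["position"].round(4),s["qd"].round(3),s["ft_force"].round(2))
y=R.from_rotvec(s["tool_rot"]).as_matrix()[:,1]
m=rim("wrist",s["position"]-y*(rh-.0045),rh,z=s["position"][2],dz=.012,png=sys.argv[5])
rim("top",s["position"]-y*(rh-.0045),rh,z=s["position"][2],dz=.012)
print("to target",tool(np.array([cx-m[0],cy-m[1],0])).round(1))
E
python3 chk.py .065 .085 .496 .2735 w3.png
```

```text
[0.5173 0.3269 0.1897] [-0.002 -0.001 -0.006 -0.004 -0.004 -0.    -0.001] [ 0.49  0.89 -1.28]
wrist 9934 centre [0.4967 0.2725] z med 0.1886 rms 0.0035 arc [1903 1710 1189    0   40 1368 1802 1922]
top 680 centre [0.4963 0.2711] z med 0.1893 rms 0.0028 arc [108 118 104 100  78   0  69 103]
to target [ 1.   0.7 -0. ]
```

Request:
{"method": "arm_command", "body": {
  "motion": [
    [0, 1, 1, 20, 0],
    [0, 1, 1, 45, 0],
    [0, 1, 1, 70, 0],
    [0, 1, 1, 90, 0],
    [0, 1, 1, 95, 0]
  ]
}}

```text
time: 5.8
position: [0.5139, 0.3283, 0.091]
tool_rot: [-0.51, -3.096, 0.007]
ft_force: [-1.2, -1.1, -1.9]
grip_width: 0.085
grip_force: 39.9
```

Request:
{"method": "arm_command", "body": {
  "motion": [
    [0, 0, 0, 4, 0],
    [0, 0, 0, 8, 0],
    [0, 0, 0, 11, 0],
    [0, 0, 0, 13, 0],
    [0, 0, 0, 13, 0]
  ]
}}

```text
time: 6.22
position: [0.5162, 0.3305, 0.0821]
tool_rot: [0.509, 3.099, 0.001]
ft_force: [0.1, 0.3, -1.0]
grip_width: 0.088
grip_force: 39.9
```

Request:
{"method": "arm_command", "body": {
  "motion": [
    [0, 0, 0, 0, 0],
    [0, 0, 0, 1, 0],
    [0, 0, 0, 1, 0]
  ]
}}

```text
time: 6.47
position: [0.516, 0.3304, 0.0809]
tool_rot: [0.509, 3.1, 0.001]
ft_force: [-0.1, 0.1, -1.7]
grip_width: 0.087
grip_force: 39.9
```

Request:
{"method": "arm_command", "body": {
  "motion": [
    [0, 0, 0, 1, 0],
    [0, 0, 0, 1, 0],
    [0, 0, 0, 1, 0]
  ]
}}

```text
time: 6.72
position: [0.5162, 0.3306, 0.0801]
tool_rot: [0.509, 3.099, 0.001]
ft_force: [0.5, 1.0, 0.3]
grip_width: 0.084
grip_force: 39.9
```

Request:
{"method": "arm_command", "body": {
  "motion": [
    [0, 0, 0, 1, 0],
    [0, 0, 0, 1, 0],
    [0, 0, 0, 1, 0]
  ]
}}

```text
time: 6.97
position: [0.5164, 0.331, 0.0797]
tool_rot: [0.509, 3.099, 0.002]
ft_force: [-0.7, 1.3, 5.4]
grip_width: 0.089
grip_force: 40.0
```

Request:
{"method": "arm_command", "body": {
  "motion": [
    [28, 0, 0, 0, 0],
    [28, 0, 0, 0, 0],
    [28, 0, 0, 0, 0],
    [28, 0, 0, 0, 0],
    [28, 0, 0, -5, 0]
  ]
}}

```text
time: 7.38
position: [0.515, 0.3296, 0.0824]
tool_rot: [-0.509, -3.098, 0.003]
ft_force: [0.2, 0.6, -0.3]
grip_width: 0.306
grip_force: 0.0
```

Request:
{"method": "arm_command", "body": {
  "motion": [
    [28, 0, 0, -20, 0],
    [28, 0, 0, -50, 0],
    [28, 0, 0, -85, 0],
    [28, 0, 0, -120, 0],
    [28, 0, 0, -145, 0]
  ]
}}

```text
time: 7.8
position: [0.5167, 0.3305, 0.2323]
tool_rot: [0.51, 3.097, 0.004]
ft_force: [1.1, 0.7, -0.1]
grip_width: 0.318
grip_force: 0.0
```

Request:
{"method": "arm_command", "body": {
  "motion": [
    [28, -12, -27, 0, 0],
    [28, -23, -53, 0, 0],
    [28, -35, -80, 0, 0],
    [28, -46, -107, 0, 0],
    [28, -58, -133, 0, 0]
  ]
}}

```text
time: 8.22
position: [0.5281, 0.1841, 0.229]
tool_rot: [0.51, 3.1, 0.0]
ft_force: [0.1, -0.9, 0.1]
grip_width: 0.321
grip_force: 0.0
```

Request:
{"method": "arm_command", "body": {
  "motion": [
    [28, 0, 0, 0, 0],
    [28, 0, 0, 0, 0]
  ]
}}

```text
time: 8.38
position: [0.5288, 0.1834, 0.2292]
tool_rot: [0.516, 3.098, 0.001]
ft_force: [-0.8, 0.5, -1.1]
grip_width: 0.318
grip_force: 0.0
```

```bash
python3 - <<'E'
from h import *
print(get_state()["position"])
for n in("wrist","top"):
  rim(n,(.4965,.273),.065,z=.08,png="v_%s.png"%n);rim(n,(.496,.2735),.085)
E
```

```text
[0.52878612 0.1834293  0.22918059]
wrist 3978 centre [0.4947 0.2732] z med 0.0794 rms 0.0028 arc [519 467 414 419 466 541 580 572]
wrist 4727 centre [0.4962 0.2729] z med 0.0593 rms 0.0028 arc [639 545 479 481 537 626 713 707]
top 0 centre [0.4965 0.273 ] z med nan rms nan arc [0 0 0 0 0 0 0 0]
top 55 centre [0.493  0.2748] z med 0.0603 rms 0.0026 arc [ 0 38 17  0  0  0  0  0]
  return _methods._mean(a, axis=axis, dtype=dtype,
  ret = ret.dtype.type(ret / rcount)
```

View pics/v_wrist.png

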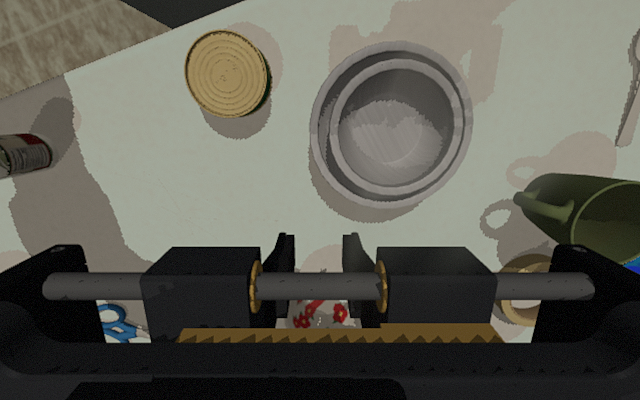

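Wrist view: the medium lid is nested concentric in the large lid at px (390,128), 20 mm up. Next is the small lid.

Request:
{"method": "arm_command", "body": {
  "motion": [
    [28, -11, -27, 0, 0],
    [28, -23, -53, 0, 0],
    [28, -34, -80, 0, 0],
    [28, -46, -106, 0, 0],
    [28, -57, -133, 0, 0]
  ]
}}

```text
time: 9.0
position: [0.5398, 0.0417, 0.2285]
tool_rot: [0.505, 3.101, 0.0]
ft_force: [0.6, -1.1, 0.4]
grip_width: 0.322
grip_force: 0.0
```

Request:
{"method": "arm_command", "body": {
  "motion": [
    [28, -11, -27, 0, 0],
    [28, -23, -53, 0, 0],
    [28, -34, -80, 0, 0],
    [28, -46, -106, 0, 0],
    [28, -57, -133, 0, 0]
  ]
}}

```text
time: 9.42
position: [0.5517, -0.1025, 0.2286]
tool_rot: [0.505, 3.1, 0.0]
ft_force: [-0.0, -0.1, -0.5]
grip_width: 0.324
grip_force: 0.0
```

Request:
{"method": "arm_command", "body": {
  "motion": [
    [28, -11, -27, 0, 0],
    [28, -23, -53, 0, 0],
    [28, -34, -80, 0, 0],
    [28, -46, -106, 0, 0],
    [28, -57, -132, 0, 0]
  ]
}}

```text
time: 9.83
position: [0.5638, -0.2459, 0.2283]
tool_rot: [-0.505, -3.101, -0.0]
ft_force: [1.3, 0.4, 0.6]
grip_width: 0.318
grip_force: 0.0
```

Request:
{"method": "arm_command", "body": {
  "motion": [
    [28, 0, 0, 0, 0],
    [28, 0, 0, 0, 0],
    [28, 0, 0, 0, 0],
    [28, 0, 0, 0, 0]
  ]
}}

```text
time: 10.17
position: [0.5637, -0.2437, 0.2283]
tool_rot: [-0.504, -3.1, -0.002]
ft_force: [0.7, -0.3, -0.7]
grip_width: 0.321
grip_force: 0.0
```

```bash
python3 - <<'E'
from h import *
print(get_state()["position"],get_state()["joint_positions"].round(2))
m=rim("wrist",(.549,-.2874),.045,png="w5.png");todo(m,.045,.060)
E
```

```text
[ 0.5636516  -0.24370147  0.22825097] [-0.19  0.29  0.68  1.58 -0.19  1.34  1.76]
wrist 1957 centre [ 0.5484 -0.2895] z med 0.0593 rms 0.0027 arc [250 252 249 234 222 229 258 263]
shift [-1.000e-01 -7.900e+00  1.684e+02] y [0.317 0.948 0.001] target [ 0.561 -0.251  0.06 ]
```

View pics/w5.png

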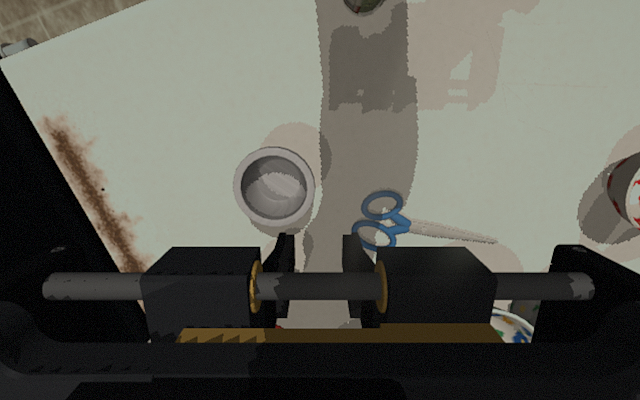

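Wrist view: the small lid is at px (274,186), clear all round; the scissors at (385,215) lie flat below finger height.

Request:
{"method": "arm_command", "body": {
  "motion": [
    [28, 0, -4, 20, 0],
    [28, 0, -8, 55, 0],
    [28, 0, -8, 90, 0],
    [28, 0, -8, 120, 0],
    [28, 0, -8, 130, 0]
  ]
}}

```text
time: 10.63
position: [0.558, -0.2505, 0.0939]
tool_rot: [-0.505, -3.094, -0.003]
ft_force: [-0.6, 0.8, -0.5]
grip_width: 0.328
grip_force: 0.0
```

Request:
{"method": "arm_command", "body": {
  "motion": [
    [28, 0, 0, 10, 0],
    [28, 0, 0, 20, 0],
    [28, 0, 0, 30, 0],
    [28, 0, 0, 38, 0],
    [28, 0, 0, 38, 0]
  ]
}}

```text
time: 11.05
position: [0.56, -0.2532, 0.0596]
tool_rot: [-0.509, -3.099, -0.001]
ft_force: [-0.5, -0.6, -0.5]
grip_width: 0.32
grip_force: 0.0
```

Request:
{"method": "arm_command", "body": {
  "motion": [
    [0, 0, 0, 0, 0],
    [0, 0, 0, 0, 0],
    [0, 0, 0, 0, 0],
    [0, 0, 0, 0, 0],
    [0, 0, 0, 0, 0]
  ]
}}

```text
time: 11.47
position: [0.5609, -0.2534, 0.0612]
tool_rot: [0.509, 3.099, 0.001]
ft_force: [0.6, 1.3, 1.7]
grip_width: 0.094
grip_force: 39.4
```

Request:
{"method": "arm_command", "body": {
  "motion": [
    [0, 0, 0, 0, 0],
    [0, 0, 0, -10, 0],
    [0, 0, 0, -30, 0],
    [0, 0, 0, -60, 0],
    [0, 0, 0, -90, 0]
  ]
}}

```text
time: 11.88
position: [0.5592, -0.2537, 0.1511]
tool_rot: [-0.51, -3.097, 0.001]
ft_force: [1.0, 0.4, -0.6]
grip_width: 0.095
grip_force: 39.3
```

Request:
{"method": "arm_command", "body": {
  "motion": [
    [0, 0, 0, -30, 0],
    [0, 0, 0, -60, 0],
    [0, 0, 0, -60, 0],
    [0, 0, 0, -60, 0],
    [0, 0, 0, -60, 0]
  ]
}}

```text
time: 12.3
position: [0.5598, -0.2536, 0.2102]
tool_rot: [-0.51, -3.099, -0.0]
ft_force: [0.4, 0.7, -1.3]
grip_width: 0.101
grip_force: 39.3
```

```bash
python3 chk.py .045 .065 .4948 .273 w6.png
```

```text
[ 0.5598 -0.2536  0.2102] [ 0.002  0.02  -0.008  0.022 -0.003  0.    -0.   ] [ 0.42  0.74 -1.29]
wrist 5482 centre [ 0.5462 -0.2904] z med 0.2082 rms 0.004 arc [1023  884    0    0    5 1046 1302 1222]
top 64 centre [ 0.5449 -0.2892] z med 0.2075 rms 0.0028 arc [ 0  0  0  0  0  0 60  4]
to target [229.  517.3   0.7]
```

Request:
{"method": "arm_command", "body": {
  "motion": [
    [0, 8, 18, 0, 0],
    [0, 20, 45, 0, 0],
    [0, 32, 73, 0, 0],
    [0, 45, 101, 0, 0],
    [0, 57, 129, 0, 0]
  ]
}}

```text
time: 12.82
position: [0.5463, -0.1118, 0.209]
tool_rot: [-0.51, -3.097, 0.001]
ft_force: [0.4, 0.7, -1.0]
grip_width: 0.1
grip_force: 39.3
```

Request:
{"method": "arm_command", "body": {
  "motion": [
    [0, 11, 26, 0, 0],
    [0, 23, 52, 0, 0],
    [0, 34, 77, 0, 0],
    [0, 46, 103, 0, 0],
    [0, 57, 129, 0, 0]
  ]
}}

```text
time: 13.23
position: [0.5336, 0.0285, 0.2092]
tool_rot: [-0.509, -3.098, 0.001]
ft_force: [0.5, 0.2, -1.2]
grip_width: 0.1
grip_force: 39.3
```

Request:
{"method": "arm_command", "body": {
  "motion": [
    [0, 11, 26, 0, 0],
    [0, 23, 52, 0, 0],
    [0, 34, 77, 0, 0],
    [0, 46, 103, 0, 0],
    [0, 57, 129, 0, 0]
  ]
}}

```text
time: 13.65
position: [0.521, 0.1687, 0.2091]
tool_rot: [-0.509, -3.098, 0.002]
ft_force: [-0.1, 0.3, -0.8]
grip_width: 0.102
grip_force: 39.3
```

Request:
{"method": "arm_command", "body": {
  "motion": [
    [0, 12, 28, 0, 0],
    [0, 25, 56, 0, 0],
    [0, 38, 84, 0, 0],
    [0, 50, 110, 0, 0],
    [0, 58, 130, 0, 0]
  ]
}}

```text
time: 14.07
position: [0.5069, 0.3122, 0.2088]
tool_rot: [-0.505, -3.098, 0.002]
ft_force: [-0.0, 0.5, -0.4]
grip_width: 0.101
grip_force: 39.4
```

Request:
{"method": "arm_command", "body": {
  "motion": [
    [0, 0, 0, 0, 0],
    [0, 0, 0, 0, 0],
    [0, 0, 0, 0, 0],
    [0, 0, 0, 0, 0],
    [0, 0, 0, 0, 0]
  ]
}}

```text
time: 14.48
position: [0.5093, 0.3077, 0.2104]
tool_rot: [-0.513, -3.099, 0.001]
ft_force: [-0.5, 0.4, -1.0]
grip_width: 0.1
grip_force: 39.3
```

```bash
python3 chk.py .045 .065 .4948 .273 w7.png
```

```text
[0.5093 0.3077 0.2104] [-0.001 -0.004 -0.005 -0.004 -0.001 -0.001  0.   ] [-0.48  0.42 -1.04]
wrist 5501 centre [0.4956 0.2708] z med 0.2085 rms 0.004 arc [1018  902    0    0    5 1067 1286 1223]
top 238 centre [0.4958 0.2699] z med 0.2093 rms 0.0027 arc [29 83 42 20 10  0  6 48]
to target [1.5 1.8 0. ]
```

View pics/w7.png

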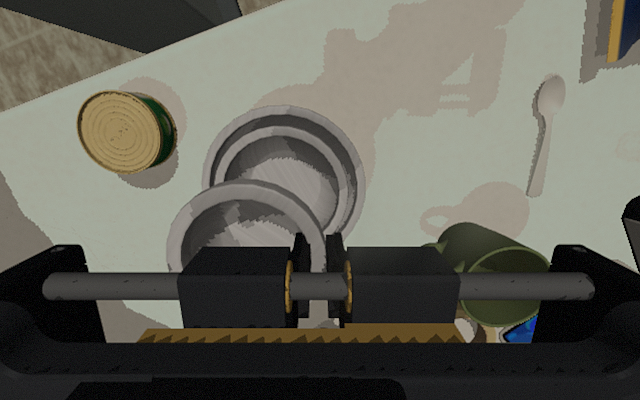

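Wrist view: the small lid is held level at px (245,250), directly above the stack (offset in the image is parallax). Lowering now.

Request:
{"method": "arm_command", "body": {
  "motion": [
    [0, 2, 2, 20, 0],
    [0, 2, 2, 45, 0],
    [0, 2, 2, 70, 0],
    [0, 2, 2, 90, 0],
    [0, 2, 2, 96, 0]
  ]
}}

```text
time: 15.0
position: [0.5058, 0.3102, 0.1112]
tool_rot: [-0.51, -3.096, 0.006]
ft_force: [-1.2, 0.0, -1.8]
grip_width: 0.1
grip_force: 39.4
```

Request:
{"method": "arm_command", "body": {
  "motion": [
    [0, 0, 0, 3, 0],
    [0, 0, 0, 6, 0],
    [0, 0, 0, 9, 0],
    [0, 0, 0, 10, 0],
    [0, 0, 0, 10, 0]
  ]
}}

```text
time: 15.42
position: [0.508, 0.3122, 0.1054]
tool_rot: [0.509, 3.099, 0.002]
ft_force: [-0.8, -0.4, -1.6]
grip_width: 0.102
grip_force: 39.3
```

Request:
{"method": "arm_command", "body": {
  "motion": [
    [0, 0, 0, 1, 0],
    [0, 0, 0, 1, 0],
    [0, 0, 0, 1, 0]
  ]
}}

```text
time: 15.67
position: [0.5077, 0.3122, 0.104]
tool_rot: [0.509, 3.1, 0.001]
ft_force: [1.0, -0.3, -0.8]
grip_width: 0.097
grip_force: 39.3
```

Request:
{"method": "arm_command", "body": {
  "motion": [
    [0, 0, 0, 1, 0],
    [0, 0, 0, 1, 0],
    [0, 0, 0, 1, 0]
  ]
}}

```text
time: 15.92
position: [0.5076, 0.3119, 0.1025]
tool_rot: [-0.51, -3.1, 0.0]
ft_force: [-0.1, -0.8, -1.4]
grip_width: 0.099
grip_force: 39.3
```

Request:
{"method": "arm_command", "body": {
  "motion": [
    [0, 0, 0, 1, 0],
    [0, 0, 0, 1, 0],
    [0, 0, 0, 1, 0]
  ]
}}

```text
time: 16.17
position: [0.5075, 0.3119, 0.1015]
tool_rot: [-0.509, -3.1, 0.0]
ft_force: [0.1, 0.1, -0.4]
grip_width: 0.1
grip_force: 39.3
```

Request:
{"method": "arm_command", "body": {
  "motion": [
    [0, 0, 0, 1, 0],
    [0, 0, 0, 1, 0],
    [0, 0, 0, 1, 0]
  ]
}}

```text
time: 16.42
position: [0.5079, 0.3123, 0.1011]
tool_rot: [0.509, 3.099, 0.001]
ft_force: [-0.8, 0.3, 1.6]
grip_width: 0.103
grip_force: 39.4
```

Request:
{"method": "arm_command", "body": {
  "motion": [
    [26, 0, 0, 0, 0],
    [26, 0, 0, 0, 0],
    [26, 0, 0, 0, 0],
    [26, 0, 0, 0, 0],
    [26, 0, 0, -5, 0]
  ]
}}

```text
time: 16.83
position: [0.5068, 0.3114, 0.1045]
tool_rot: [-0.509, -3.098, 0.003]
ft_force: [-0.6, -0.0, 0.5]
grip_width: 0.286
grip_force: 0.0
```

Request:
{"method": "arm_command", "body": {
  "motion": [
    [26, 0, 0, -20, 0],
    [26, 0, 0, -50, 0],
    [26, 0, 0, -85, 0],
    [26, 0, 0, -120, 0],
    [26, 0, 0, -145, 0]
  ]
}}

```text
time: 17.25
position: [0.5083, 0.3122, 0.2544]
tool_rot: [0.509, 3.097, 0.004]
ft_force: [0.8, -0.1, 0.5]
grip_width: 0.296
grip_force: 0.0
```

Request:
{"method": "arm_command", "body": {
  "motion": [
    [26, -12, -27, 0, 0],
    [26, -23, -53, 0, 0],
    [26, -35, -80, 0, 0],
    [26, -46, -107, 0, 0],
    [26, -58, -133, 0, 0]
  ]
}}

```text
time: 17.67
position: [0.5198, 0.1659, 0.2511]
tool_rot: [0.509, 3.1, 0.001]
ft_force: [0.8, 0.0, 0.3]
grip_width: 0.301
grip_force: 0.0
```

Request:
{"method": "arm_command", "body": {
  "motion": [
    [26, 0, 0, 0, 0],
    [26, 0, 0, 0, 0],
    [26, 0, 0, 0, 0],
    [26, 0, 0, 0, 0]
  ]
}}

```text
time: 18.0
position: [0.5196, 0.1689, 0.2506]
tool_rot: [-0.506, -3.1, -0.001]
ft_force: [-0.1, 0.7, -0.5]
grip_width: 0.299
grip_force: 0.0
```

```bash
python3 - <<'E'
from h import *
rim("wrist",(.4948,.273),.045,z=.10,png="w8.png");rim("wrist",(.4948,.273),.065,z=.08);rim("wrist",(.4948,.273),.085)
E
```

```text
wrist 2578 centre [0.4938 0.2728] z med 0.0993 rms 0.0027 arc [343 317 272 279 319 352 359 337]
wrist 3432 centre [0.4946 0.2732] z med 0.0793 rms 0.0027 arc [451 411 360 367 403 466 489 485]
wrist 4085 centre [0.4961 0.2729] z med 0.0594 rms 0.0028 arc [547 469 421 419 474 528 616 611]
```

View pics/w8.png

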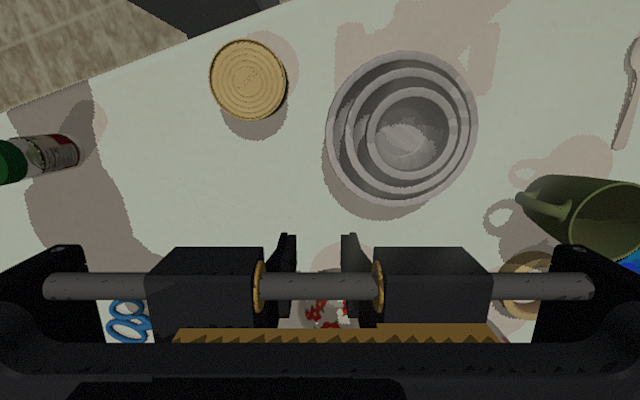

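Wrist view: the three lids are nested concentric at about px (405,130), with rims at z = 59, 79 and 99 mm, and the arm is clear.

```bash
python3 -c "from bench import *; print(close_job())"
```

```text
the job is handed in; nothing more can be done
None
```

The three lids are nested upside down where the large lid stood. In the last wrist view each is within about 2 mm of the lid below, with 20 mm between rims and the arm clear. I handed the job in at about 18 s of the 72 s allowed; it returned no verdict.

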